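Set sprung tweezers to the engraved width on a graphite marver under the bench lamp

TASK

Get set to neck down a glass tube to 16 mm. First switch on the bench lamp by pushing the button on its foot fully down and letting it spring back; then pick the sprung tweezers up off the wire rest, hold them level with their tips just clear above the graphite marver and pointing along its two long engraved lines, and squeeze until the inner edges of the tips stand over those two lines, 16 mm apart. Keep that gap steady for two seconds and finish still holding it there, tips touching nothing, with the bowl, the brass dish and the little vase left where they are.

Things in the scene. Friction and masses are not known exactly. Their poses are not given: they have to be found in the camera images.
- lamp_button (a joint): push switch on the lamp's foot, spring return: 0 m = up, 0.005 m = fully down. It starts to move at 1.5 N and takes 5 N when fully down.
- lamp_button_top (a point): centre of the top face of that push switch: round grey cap, 26 mm across, standing 40 mm above the bench when up; press straight down. z is up; the lamp's neck rises 106 mm away along this frame's +x.
- lamp: LED bench lamp, fixed. Origin under the centre of its grey round foot, 170 mm across, 22 mm high; the push switch sits on the foot at x = -40 mm. At x = +66 mm an upright neck, 11 mm thick, rises and leans away to +x; the round head, 92 mm across, hangs at x = +165 mm, 327 mm above the bench.
- marver: bench marver, fixed: black graphite plate 90 mm (its x) by 80 mm (its y) by 12 mm on a steel post and a foot 90 by 80 by 8 mm. Origin under the foot, z up; top face 60 mm above the bench. Two light-grey engraved lines, 60 mm long, 1 mm wide, run along x at y = -8 and +8 mm, from near the edge that faces the robot (-x). The short ticks along the far edge are only a ruler scale.
- marver_mark (a point): point on the marver's top face midway between the two long engraved lines and halfway along them (12 mm nearer the robot-side edge than the plate's centre, 33 mm from that edge). x along the lines away from the robot side, y across them, z up.
- rest: wire tool rest, fixed: steel base plate 112 mm (x) by 150 mm (y), 4 mm thick, with two 6 mm wires along y at x = -50 and +50 mm, tops 36 mm above the bench, ends turned up to 51 mm. Origin under the plate's centre. The tweezers lie across both wires, roughly along x, tips to +x; between the wires there is room down to the plate.
- tweezers: steel sprung tweezers, 220 mm long, about 80 g, loose, lying on edge: the blades close sideways (along y). x from heel to tips, z up. Origin midway between the blades on their lower edge, at the ribbed finger grips: heel at x = -110, tips at x = +110 mm. Blades 2.5 mm thick and 12 mm high (z 0 to 12 mm) up to x = 65 mm, tapering to 5 mm (z 3.5 to 8.5 mm) at the tips.
- tweezers_grip (a point): middle of the finger grips, between the blades at half their height, 6 mm above the tweezers' lower edge; axes as tweezers. Grip here across the blades (along y); near the centre of mass. Width over both blades here: 25 mm free, about 17 mm at 16 mm tip gap; squeezing 1 mm here closes the tips by about 2.2 mm.
- tip_left (a point): inner face of the left (+y) blade at the tip's end, at half the tip's height
- tip_right (a point): inner face of the right (-y) blade at the tip's end, at half the tip's height. The tip gap is the distance between tip_left and tip_right: 34 mm when free.
- tip_middle (a point): point midway between the two tips at half their height, 110 mm ahead (+x) of tweezers_grip; same axes as tweezers. The tips' lower edges are 2.5 mm below it.
- tweezers_left (a joint): how far the left blade is squeezed about its root in the heel (90 mm behind the grips): 0 rad = free, 34 mm gap; 0.045 rad = 16 mm gap; 0.084 rad = tips almost shut. The two blades always move alike, each sprung with 8 N m/rad: squeezing at the grips takes about 4 N on each side for the 16 mm gap.
- bowl: bystander: loose white ceramic bowl, 84 mm across, 34 mm high; origin under its centre
- dish: bystander: loose brass dish on a foot, 94 mm across, 36 mm high; origin under its centre
- vase: bystander: loose little green glass vase, 60 mm across, 70 mm high; origin under its centre
There are look-alikes about, which are no part of the job. Several things have the shape of the tweezers; the one meant has the colours described above.

How it is judged:
By the outcome, as a careful person would: the job done as asked, in the order asked, and still so for the second after the job is handed in, while the arm keeps its last pose, push and grip.
It also fails if it takes over 64 s, if anything falls off the work surface, if the arm or the gripper's body presses on something with over 40 N, if the wrist force passes 120 N, or if a joint passes its speed limit or range.

ROBOT

A 6-joint arm with a two-finger parallel gripper is mounted at the origin on the work surface. World frame = base frame: x ahead of the robot, y to its left, z up, the work surface at z = 0. Lengths are in m, angles in degrees, forces in N, time in s.
With the tool pointing down it reaches from about 0.4 to 0.825 m from the base axis. Payload 7 kg.
Tool frame: the origin (TCP) lies at the centre of the arm's flange, where the gripper is bolted on; the fingertips stand 178 mm ahead of it and the grasp point (between the pads) lies 159 mm ahead of it (tip_reach is the distance from the TCP to the fingertips, in m); z points along the fingers, y is the line along which they close (so a half turn about z gives the same grasp; the last joint's range is limited). The gripper opens to 88 mm and grips with 3 to 60 N. Pads are 19 mm wide; open, the fingers measure 130 mm over their backs; the gripper's body (78 mm by 193 mm) begins 47 mm behind the grasp point.
Start: joints at [-57.29, 20.546, 0.682, 0, -70.136, -16.507], TCP at [0.188, -0.648, 0.405] pointing down, gripper open.
Joint ranges: [-176.03, 176.03], [-82.01, 121.73], [-58.28, 71.71], [-173.87, 95.51], [-174.79, -0.11], [-173.66, 173.66]. Speed limits (degrees/s): [136.94, 136.94, 172.46, 180, 180, 180].

INTERFACE

Orientations are given as [roll, pitch, yaw] about the fixed x, y, z axes, in that order (R = Rz(yaw) Ry(pitch) Rx(roll)).
In Python, from plant import * gives the robot as it stands.
- The arm moves only by the shell command python3 -m handwheel 'ROWS'. ROWS is JSON, a list of rows, each a list of 7 numbers: the opening, from -1 (shut) to 1 (fully open), then the shift along the tool's x, y, z as a fraction of full scale, then the turn, a rotation vector about the tool's x, y, z as a fraction of full scale. A call has 1 to 5 rows; each row shifts and turns the commanded pose from where the row before left it, along the tool's axes as they then stand; what a row does not reach is not made up. Full scale, the value 1, is 0.025 m for a shift and 6 degrees for a turn. A row lasts 1/8 s, in which the tool goes at most 62.5 mm and 10.7 degrees, less where a joint would pass 70% of its speed; a pose out of reach is approached as far as the arm can. A call with a number of a shift or a turn outside -1 to 1 is refused whole. A call with a gripper value outside its range is refused whole. The fingers move at their own pace and stop on an object; the grip force is fixed at half the most. Time passes only in rows, so rows that do not move let the fingers close. It gives the time, the measured TCP pose, the force, the opening and the grip force at its end, in the units of the state.
- get_obs(): the state, without advancing time (a new reading comes with each control period).
- snapshot(name): name is "scene" or "top" or "wrist"; returns a dict with "color" (384x512x3 uint8, red, green, blue), "fx", "fy", "cx", "cy" (pixels), "R" (3x3) and "t" (3): a world point X has camera coordinates R X + t; the wrist camera has in their place "tool_from_camera" (4x4, takes a point from camera to tool coordinates, whose origin is the TCP and whose axes are the flange's). Camera axes: x right, y down, z forward; pixel columns grow to the right and rows downward; lengths in m; the calibration is good to about 2 mm. The wrist camera is an equidistant fisheye: a pixel r from the principal point sees the ray r / f radians off the axis. A picture is of the moment at which its call begins: read the wrist's pose just before it. There is no depth.
- close_job(): hands the job in; it is judged then, once.
The state is a dict: "clock": time; "joint_pos": joint angles; "qvel": joint speeds; "tau": joint torques, N m; "tool_pos": TCP position; "orientation": TCP orientation; "force": force on the tool from outside, world axes, zero at the start; "moment": the same for the moment, N m; "opening": finger opening in m; "gripper_force": force on a finger pad.
Only numpy, scipy, OpenCV 4.12 (cv2) and the standard library are available. Lean on these libraries where they do the work, as an engineer would, in place of code of your own. Each camera call takes 0.05 s, during which the arm holds its last target. There are 200 camera calls.

## Working session

There is one attempt and no reset: what is moved stays moved. The work goes in short steps, Python scripts to look and compute and a shell command to move; the robot and the scene stay as the last step left them, time stands still between calls to the robot, and variables do not carry over. Pictures are saved under pics/ and viewed, at most 10 in all, crops included, and the job is handed in when it is done.

```bash
mkdir -p pics; ls
python3 - <<'E'
from plant import *
import cv2,numpy as np
o=get_obs();print(o)
for n in ("scene","top"):
    s=snapshot(n);cv2.imwrite(f"pics/{n}0.png",s["color"][:,:,::-1]);print(n,s["fx"],s["fy"],s["cx"],s["cy"],np.round(s["R"],3).tolist(),np.round(s["t"],3).tolist())
    np.savez(f"{n}0.npz",**s)
a=cv2.imread("pics/scene0.png");b=cv2.imread("pics/top0.png")
E
```

```text
pics
{'clock': 0.0, 'joint_pos': array([-5.72904925e+01,  2.05910103e+01,  6.35255518e-01, -1.90609457e-02,
       -7.01353328e+01, -1.65072317e+01]), 'qvel': array([-0.03933417, -0.03341854,  0.0749226 , -0.05256752, -0.11329223,
        0.1151233 ]), 'tau': array([-2.40064801e-03, -5.82717848e+01,  2.93063021e+01,  6.99699238e+00,
        7.01095909e-03, -1.50698093e-04]), 'tool_pos': array([ 0.18829593, -0.64801369,  0.40374183]), 'orientation': array([ 1.79907575e+02, -8.70356246e-03, -1.63804208e+02]), 'force': array([-0.16226943,  0.41521261, -0.13510124]), 'moment': array([ 0.00487279, -0.03121494,  0.01863919]), 'gripper_force': 0.0, 'opening': 0.08760826816549303}
scene 431.3610941084969 431.3610941084969 254.39910694601102 183.87538965242896 [[0.01, 1.0, -0.006], [0.838, -0.012, -0.546], [-0.546, 0.001, -0.838]] [0.006, -0.358, 1.472]
top 355.0272882547714 355.0272882547714 255.7363244499898 188.97197558419538 [[-0.016, -1.0, 0.025], [-0.998, 0.014, -0.06], [0.06, -0.026, -0.998]] [-0.009, 0.481, 1.061]
```

View pics/scene0.png

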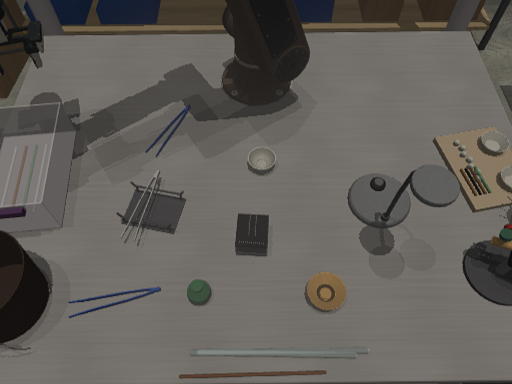

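View pics/top0.png

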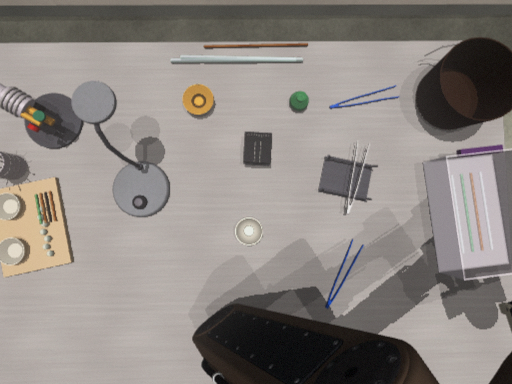

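The scene view shows the button at about (378,184), the marver at (253,233), and the steel tweezers on the rest at about (148,205). In the top view they are at (140,202), (258,149) and (357,180). I'll zoom in on these in one mosaic.

```bash
cat > h.py <<'E'
import numpy as np,cv2
def load(n):return dict(np.load(n+"0.npz"))
def ray(s,u,v):
    c=-s["R"].T@s["t"];d=s["R"].T@np.array([(u-s["cx"])/s["fx"],(v-s["cy"])/s["fy"],1]);return c,d
def onz(s,u,v,z):
    c,d=ray(s,u,v);return c+d*(z-c[2])/d[2]
E
python3 - <<'E'
from h import *
S,T=load("scene"),load("top")
for nm,ps,pt,z in [("button",(378,184),(140,202),.04),("marver",(253,228),(258,147),.06),("grip",(148,205),(357,180),.042),("bowl",(261,159),(248,231),.03),("vase",(199,291),(299,101),.06),("dish",(326,292),(199,100),.03)]:
    print(nm,onz(S,*ps,z).round(3),onz(T,*pt,z).round(3))
def crop(s,x,y,w,h,k):
    return cv2.resize(s["color"][y:y+h,x:x+w,::-1],None,fx=k,fy=k,interpolation=cv2.INTER_CUBIC)
a=np.hstack([crop(S,105,160,100,100,3),crop(S,215,200,100,100,3)[:, :200],crop(S,345,160,100,100,3)])
b=np.hstack([crop(T,305,130,100,100,3),crop(T,225,120,100,100,3)[:, :200],crop(T,105,150,100,100,3)])
cv2.imwrite("pics/mos.png",np.vstack([a,b]))
E
```

```text
button [0.459 0.33  0.04 ] [0.446 0.324 0.04 ]
marver [ 0.6   -0.016  0.06 ] [ 0.601 -0.024  0.06 ]
grip [ 0.518 -0.296  0.042] [ 0.501 -0.318  0.042]
bowl [0.362 0.009 0.03 ] [0.355 0.009 0.03 ]
vase [ 0.763 -0.143  0.06 ] [ 0.736 -0.147  0.06 ]
dish [0.759 0.157 0.03 ] [0.751 0.151 0.03 ]
```

View pics/mos.png

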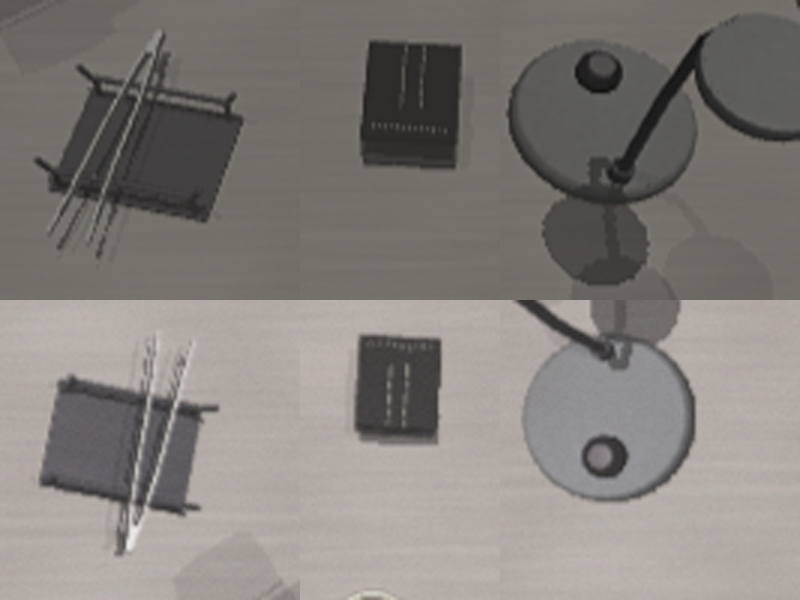

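```bash
cat >> h.py <<'E'
def tri(s,a,t,b):
    (c1,d1),(c2,d2)=ray(s,*a),ray(t,*b)
    k=np.linalg.lstsq(np.stack([d1,-d2],1),c2-c1,rcond=None)[0]
    p,q=c1+k[0]*d1,c2+k[1]*d2;return (p+q)/2,np.linalg.norm(p-q)
E
python3 - <<'E'
from h import *
S,T=load("scene"),load("top")
P={}
for n,a,b in [("button",(602,70),(601,457)),("heel",(157,38),(131,545)),("tipL",(91,242),(154,335)),("tipR",(50,235),(193,342)),
 ("l1near",(405,45),(388,425)),("l2near",(424,45),(406,425)),("l1far",(402,108),(388,365)),("l2far",(421,108),(406,365))]:
    ox,cs,ct=(0,(105,160),(305,130)) if a[0]<300 else (300,(215,200),(225,120)) if a[0]<500 else (500,(345,160),(105,150))
    f=lambda p,c,oy:((p[0]-ox+.5)/3-.5+c[0],(p[1]-oy+.5)/3-.5+c[1])
    a,b=f(a,cs,0),f(b,ct,300)
    if n[0]=="t":print("swap check")
    p,e=tri(S,a,T,b);print(n,np.round(a,1),np.round(b,1),p.round(4),round(e,4))
    for z in (.04,.06): print("   ",z,onz(S,*a,z).round(4),onz(T,*b,z).round(4))
E
```

```text
button [378.7 183. ] [138.3 202. ] [0.4462 0.3353 0.0249] 0.0036
    0.04 [0.4558 0.332  0.04  ] [0.4457 0.3289 0.04  ]
    0.06 [0.4688 0.3251 0.06  ] [0.4451 0.3228 0.06  ]
heel [157.  172.3] [348.3 211.3] [ 0.4086 -0.2876  0.0371] 0.0048
    0.04 [ 0.4111 -0.2843  0.04  ] [ 0.4085 -0.2893  0.04  ]
    0.06 [ 0.425  -0.2788  0.06  ] [ 0.4087 -0.2835  0.06  ]
swap check
tipL [135.  240.3] [356.  141.3] [ 0.6188 -0.3193  0.0355] 0.0024
    0.04 [ 0.6211 -0.3166  0.04  ] [ 0.618  -0.3191  0.04  ]
    0.06 [ 0.6308 -0.3105  0.06  ] [ 0.6141 -0.3128  0.06  ]
swap check
tipR [121.3 238. ] [369.  143.7] [ 0.6112 -0.3571  0.0351] 0.0055
    0.04 [ 0.6141 -0.3525  0.04  ] [ 0.6104 -0.3583  0.04  ]
    0.06 [ 0.6239 -0.3457  0.06  ] [ 0.6067 -0.3512  0.06  ]
l1near [249.7 214.7] [254.  161.3] [ 0.5592 -0.0177  0.0552] 0.0126
    0.04 [ 0.5506 -0.0242  0.04  ] [ 0.5613 -0.0117  0.04  ]
    0.06 [ 0.5617 -0.0239  0.06  ] [ 0.5586 -0.0113  0.06  ]
l2near [256.  214.7] [260.  161.3] [ 0.5594 -0.0182  0.057 ] 0.0214
    0.04 [ 0.5508 -0.0075  0.04  ] [ 0.5611 -0.0296  0.04  ]
    0.06 [ 0.5619 -0.0076  0.06  ] [ 0.5583 -0.0288  0.06  ]
l1far [248.7 235.7] [254.  141.3] [ 0.6187 -0.0196  0.0535] 0.0145
    0.04 [ 0.6118 -0.027   0.04  ] [ 0.6214 -0.0127  0.04  ]
    0.06 [ 0.6217 -0.0267  0.06  ] [ 0.6174 -0.0122  0.06  ]
l2far [255.  235.7] [260.  141.3] [ 0.6187 -0.0204  0.055 ] 0.0192
    0.04 [ 0.6121 -0.0108  0.04  ] [ 0.6212 -0.0306  0.04  ]
    0.06 [ 0.6219 -0.0108  0.06  ] [ 0.6172 -0.0298  0.06  ]
```

The measurements agree with the stated sizes and heights:

| Point | x (m) | y (m) | Yaw |
|---|---|---|---|
| Tweezers grip | 0.512 | -0.315 | -13.5° |
| Marver mark | 0.59 | -0.019 | not yet measured |
| Button | 0.45 | 0.331 | – |

Next I'll move over the tweezers for a closer look.

```bash
python3 -m handwheel '[[-0.4,0,0,0,0,0,0.99],[-0.4,0,0,0,0,0,0.99],[-0.4,0,0,0,0,0,0.99],[-0.4,0,0,0,0,0,0.99],[-0.4,0,0,0,0,0,0.99]]'
python3 -m handwheel '[[-0.4,-0.53,0.94,0,0,0,0],[-0.4,-0.53,0.94,0,0,0,0],[-0.4,-0.53,0.94,0,0,0,0],[-0.4,-0.53,0.94,0,0,0,0],[-0.4,-0.53,0.94,0,0,0,0]]'
python3 -m handwheel '[[-0.4,-0.53,0.94,0,0,0,0],[-0.4,-0.53,0.94,0,0,0,0],[-0.4,-0.53,0.94,0,0,0,0],[-0.4,-0.53,0.94,0,0,0,0],[-0.4,-0.53,0.94,0,0,0,0]]'
python3 -m handwheel '[[-0.4,-0.53,0.94,0,0,0,0],[-0.4,-0.53,0.94,0,0,0,0],[-0.4,-0.53,0.94,0,0,0,0],[-0.4,-0.53,0.94,0,0,0,0],[-0.4,-0.53,0.94,0,0,0,0]]'
python3 -m handwheel '[[-0.4,-0.53,0.94,0,0,0,0],[-0.4,-0.53,0.94,0,0,0,0],[-0.4,0,0,0,0,0,0]]'
python3 - <<'E'
from plant import *
import cv2,numpy as np
o=get_obs();print({k:np.round(o[k],4) for k in ("clock","joint_pos","tool_pos","orientation","opening")})
s=snapshot("wrist");print({k:v for k,v in s.items() if k!="color"})
np.savez("w1.npz",pos=o["tool_pos"],ori=o["orientation"],**s)
cv2.imwrite("pics/w1.png",s["color"][:,:,::-1])
E
```

```text
clock: 0.72
tool_pos: [0.1883, -0.6481, 0.4041]
orientation: [180.0, -0.0, 166.3]
force: [-0.3, 0.4, -0.5]
opening: 0.0432
gripper_force: 0.0
clock: 1.35
tool_pos: [0.2807, -0.5486, 0.4042]
orientation: [180.0, -0.0, 166.5]
force: [0.9, -1.2, -0.5]
opening: 0.0264
gripper_force: 0.0
clock: 1.98
tool_pos: [0.3725, -0.4498, 0.4043]
orientation: [180.0, -0.0, 166.5]
force: [0.3, -0.4, 0.3]
opening: 0.0264
gripper_force: 0.0
clock: 2.6
tool_pos: [0.4643, -0.351, 0.4043]
orientation: [180.0, -0.0, 166.5]
force: [0.2, 0.9, -0.1]
opening: 0.0264
gripper_force: 0.0
clock: 2.98
tool_pos: [0.5015, -0.3112, 0.4042]
orientation: [180.0, -0.0, 166.6]
force: [-0.0, -0.7, -0.1]
opening: 0.0262
gripper_force: 0.0
{'clock': np.float64(2.975), 'joint_pos': array([-1.28565e+01,  1.26556e+01, -1.04116e+01, -1.20000e-02,
       -6.69725e+01, -9.05266e+01]), 'tool_pos': array([ 0.5015, -0.3112,  0.4042]), 'orientation': array([ 1.799893e+02, -3.980000e-02,  1.666122e+02]), 'opening': np.float64(0.0262)}
{'fx': 297.3186396354542, 'fy': 297.3186396354542, 'cx': 258.3051403934992, 'cy': 188.44502015214155, 'tool_from_camera': array([[-8.70498400e-04, -9.52080974e-01, -3.05844833e-01,
         8.24673636e-02],
       [ 9.99998904e-01, -4.62433911e-04, -1.40667055e-03,
        -2.47682538e-05],
       [ 1.19783124e-03, -3.05845722e-01,  9.52080333e-01,
         2.03743209e-02],
       [ 0.00000000e+00,  0.00000000e+00,  0.00000000e+00,
         1.00000000e+00]])}
```

View pics/w1.png

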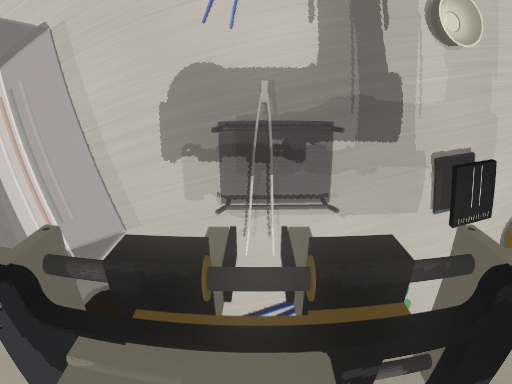

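The wrist view shows the tweezers' heel at about (265,83) and the tips at (249,252) and (273,254). The marver lines are near (475,180). I'll work out positions from these.

```bash
cat >> h.py <<'E'
from scipy.spatial.transform import Rotation as Ro
def wz(w,u,v,z):
    d=np.array([u-w["cx"],v-w["cy"]])/w["fx"];th=np.hypot(*d)
    c=np.array([*(d/th*np.sin(th)),np.cos(th)])
    R=Ro.from_euler("xyz",w["ori"],degrees=True).as_matrix();M=w["tool_from_camera"]
    o=R@M[:3,3]+w["pos"];r=R@M[:3,:3]@c;return o+r*(z-o[2])/r[2]
E
python3 - <<'E'
from h import *
w=dict(np.load("w1.npz"))
a,l,r=[wz(w,*p,.042) for p in [(265,82),(249,253),(273,254.5)]]
t=(l+r)/2;print("heel",a.round(4),"tips",l.round(4),r.round(4),"len",np.linalg.norm(t-a),"grip",((a+t)/2).round(4),"yaw",np.degrees(np.arctan2(*(t-a)[1::-1])))
for p in [(218,129),(335,129),(217,207),(336,207)]:print("rest",wz(w,*p,.036).round(4))
im=cv2.resize(w["color"][150:240,425:512,::-1],None,fx=6,fy=6,interpolation=cv2.INTER_CUBIC);g=w["color"][150:262,205:315,::-1]
g=cv2.resize(w["color"][70:160,220:310,::-1],None,fx=3,fy=3,interpolation=cv2.INTER_CUBIC);h=cv2.resize(w["color"][180:270,220:310,::-1],None,fx=3,fy=3,interpolation=cv2.INTER_CUBIC)
cv2.imwrite("pics/w1c.png",np.hstack([im,np.vstack([g,h])]))
E
```

```text
heel [ 0.407  -0.2813  0.042 ] tips [ 0.612  -0.3506  0.042 ] [ 0.6216 -0.3203  0.042 ] len 0.21668613276884674 grip [ 0.5119 -0.3084  0.042 ] yaw -14.483669875508161
rest [ 0.4472 -0.3474  0.036 ]
rest [ 0.4784 -0.2119  0.036 ]
rest [ 0.5415 -0.3748  0.036 ]
rest [ 0.5771 -0.227   0.036 ]
```

View pics/w1c.png

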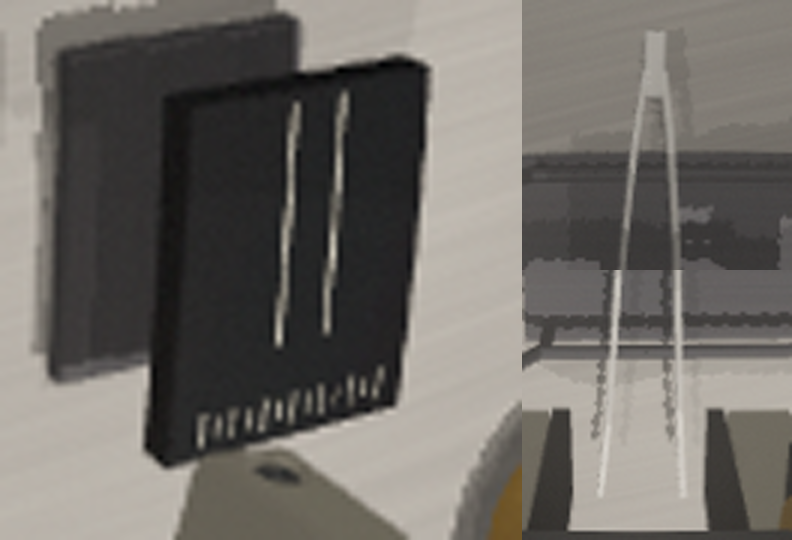

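```bash
cat > look.py <<'E'
import sys,cv2,numpy as np
from plant import *
n=sys.argv[1];o=get_obs();s=snapshot("wrist")
print({k:np.round(o[k],4).tolist() for k in ("clock","joint_pos","tool_pos","orientation","opening","gripper_force","force")})
np.savez(n+".npz",pos=o["tool_pos"],ori=o["orientation"],**s);cv2.imwrite(f"pics/{n}.png",s["color"][:,:,::-1])
E
python3 -m handwheel '[[-1,0.31,0.97,0,0,0,0],[-1,0.31,0.97,0,0,0,0],[-1,0.31,0.97,0,0,0,0],[-1,0.31,0.97,0,0,0,0],[-1,0.31,0.97,0,0,0,0]]' >/dev/null
python3 -m handwheel '[[-1,0.31,0.97,0,0,0,0],[-1,0.31,0.97,0,0,0,0],[-1,0.31,0.97,0,0,0,0],[-1,0.31,0.97,0,0,0,0],[-1,0.31,0.97,0,0,0,0]]' >/dev/null
python3 look.py w2
python3 -m handwheel '[[-1,0.31,0.97,0,0,0,0],[-1,0.31,0.97,0,0,0,0],[-1,0.31,0.97,0,0,0,0],[-1,0.31,0.97,0,0,0,0],[-1,0.31,0.97,0,0,0,0]]' >/dev/null
python3 -m handwheel '[[-1,0.31,0.97,0,0,0,0],[-1,0.31,0.97,0,0,0,0],[-1,0.31,0.97,0,0,0,0],[-1,0.31,0.97,0,0,0,0],[-1,0.31,0.97,0,0,0,0]]' >/dev/null
python3 -m handwheel '[[-1,0.31,0.97,0,0,0,0],[-1,0.31,0.97,0,0,0,0],[-1,0.31,0.97,0,0,0,0],[-1,0.31,0.97,0,0,0,0],[-1,0.31,0.97,0,0,0,0]]' 
python3 -m handwheel '[[-1,0,0,1,0,0,0],[-1,0,0,1,0,0,0],[-1,0,0,0,0,0,0]]'
python3 look.py w3
python3 -c "
import cv2,numpy as np
a,b=cv2.imread('pics/w2.png'),cv2.imread('pics/w3.png')
cv2.imwrite('pics/m2.png',np.hstack([cv2.resize(a[60:250,200:390],(400,400)),cv2.resize(b[60:250,160:350],(400,400))]))"
```

```text
{'clock': 4.275, 'joint_pos': [16.3939, 2.3694, -22.5471, -0.0005, -65.0915, -119.9361], 'tool_pos': [0.4813, -0.0583, 0.4046], 'orientation': [-179.9964, -0.0071, 166.4576], 'opening': 0.0005, 'gripper_force': 0.0, 'force': [1.0192, -0.3897, -0.3988]}
clock: 6.2
tool_pos: [0.4537, 0.3238, 0.4047]
orientation: [180.0, -0.0, 166.5]
force: [-0.2, 0.6, 0.3]
opening: 0.0006
gripper_force: 0.0
clock: 6.58
tool_pos: [0.4533, 0.3228, 0.3529]
orientation: [-179.8, -0.1, 166.5]
force: [0.8, 0.8, 0.2]
opening: 0.0005
gripper_force: 0.0
{'clock': 6.575, 'joint_pos': [55.6079, 11.8397, -18.5807, -0.0238, -59.8104, -159.0879], 'tool_pos': [0.4533, 0.3228, 0.3529], 'orientation': [-179.7917, -0.1016, 166.5078], 'opening': 0.0005, 'gripper_force': 0.0, 'force': [0.8231, 0.7809, 0.2313]}
```

View pics/m2.png

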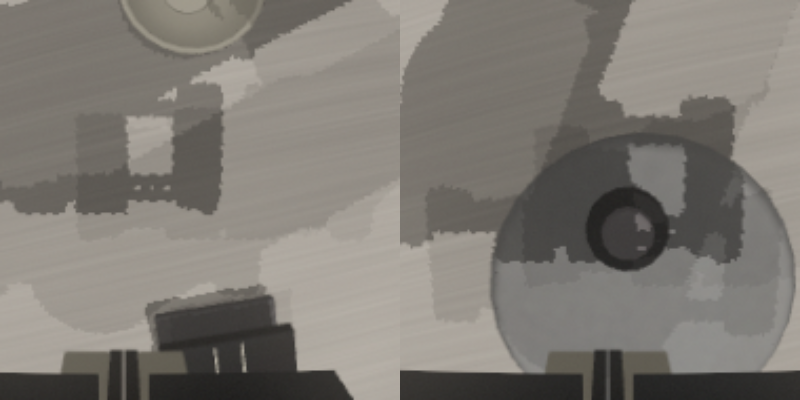

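The left crop shows the marver lines partly in view. The right crop shows the grey button cap at about (268.3,170.7) in the full picture, with a radius of about 12 px, as expected.

Run:
```python
from h import *
w=dict(np.load("w3.npz"))
b=wz(w,268.3-.3,170.7-.3,.04);print("button",b.round(4),"edge",wz(w,268.3+12.3,170.4,.04).round(4))
R=Ro.from_euler("xyz",w["ori"],degrees=True).as_matrix()
d=b-w["pos"];print("tool mm",(R.T@d*1000).round(1),"height of fingertips over cap",w["pos"][2]-.178-.04)
w=dict(np.load("w2.npz"))
for p in [(215,345),(218,372),(241,345),(244,372)]: print("line",wz(w,200+p[0]*.475-.3,60+p[1]*.475-.3,.06).round(4))
w=dict(np.load("w1.npz"))
for p in [(296,103),(278,345),(344,92),(326,333)]: print("line w1",wz(w,425+p[0]/6-.4,150+p[1]/6-.4,.06).round(4))
```

```text
button [0.4471 0.3327 0.04  ] edge [0.4501 0.3452 0.04  ]
tool mm [  7.7   9.4 312.8] height of fingertips over cap 0.13485337902693736
line [ 0.5578 -0.0234  0.06  ]
line [ 0.5754 -0.0248  0.06  ]
line [ 0.5616 -0.0086  0.06  ]
line [ 0.5793 -0.0097  0.06  ]
line w1 [ 0.5601 -0.0239  0.06  ]
line w1 [ 0.6196 -0.0283  0.06  ]
line w1 [ 0.5607 -0.008   0.06  ]
line w1 [ 0.6208 -0.0121  0.06  ]
```

```bash
python3 -m handwheel '[[-1,0.31,0.38,0.8,0,0,0],[-1,0,0,0.8,0,0,0],[-1,0,0,1,0,0,0],[-1,0,0,1,0,0,0],[-1,0,0,1,0,0,0]]'
python3 -m handwheel '[[-1,0,0,0.56,0,0,0],[-1,0,0,0,0,0,0]]'
python3 -m handwheel '[[-1,0,0,0.12,0,0,0],[-1,0,0,0,0,0,0]]'
python3 -m handwheel '[[-1,0,0,0.12,0,0,0],[-1,0,0,0,0,0,0]]'
```

```text
clock: 7.25
tool_pos: [0.449, 0.3344, 0.2405]
orientation: [179.9, 0.1, 166.5]
force: [-0.5, -0.3, -0.4]
opening: 0.0002
gripper_force: 0.0
clock: 7.5
tool_pos: [0.4485, 0.3338, 0.2256]
orientation: [-180.0, -0.0, 166.5]
force: [0.0, 0.4, -0.1]
opening: 0.0005
gripper_force: 0.0
clock: 7.75
tool_pos: [0.4485, 0.3337, 0.2234]
orientation: [179.9, 0.0, 166.5]
force: [0.6, 0.0, 0.8]
opening: 0.0006
gripper_force: 0.0
clock: 8.0
tool_pos: [0.4486, 0.3338, 0.2201]
orientation: [179.9, 0.0, 166.5]
force: [0.5, 1.7, 1.5]
opening: 0.0004
gripper_force: 1.1
```

```bash
python3 -m handwheel '[[-1,0,0,0.12,0,0,0],[-1,0,0,0,0,0,0]]'
python3 -m handwheel '[[-1,0,0,0.08,0,0,0],[-1,0,0,0,0,0,0]]'
```

```text
clock: 8.25
tool_pos: [0.4486, 0.3338, 0.2169]
orientation: [179.9, 0.0, 166.5]
force: [0.7, 0.4, 4.5]
opening: 0.0002
gripper_force: 2.2
clock: 8.5
tool_pos: [0.4486, 0.3339, 0.2162]
orientation: [179.9, 0.1, 166.5]
force: [-3.2, -1.1, 16.0]
opening: 0.0006
gripper_force: 8.1
```

```bash
python3 -m handwheel '[[-1,0,0,0.06,0,0,0],[-1,0,0,0,0,0,0]]'
```

```text
clock: 8.75
tool_pos: [0.4486, 0.3339, 0.2159]
orientation: [179.9, 0.1, 166.6]
force: [-7.6, -2.8, 28.9]
opening: 0.0005
gripper_force: 14.3
```

```bash
python3 -m handwheel '[[-1,0,0,-0.3,0,0,0],[-1,0,0,-0.3,0,0,0],[-1,0,0,-1,0,0,0],[-1,0,0,-1,0,0,0],[-1,0,0,-1,0,0,0]]'
python3 -m handwheel '[[-1,-0.34,-0.97,-1,0,0,0],[-1,-0.34,-0.97,0,0,0,0],[-1,-0.34,-0.97,0,0,0,0],[-1,-0.34,-0.97,0,0,0,0],[-1,-0.34,-0.97,0,0,0,0]]' >/dev/null
python3 -m handwheel '[[-1,-0.34,-0.97,0,0,0,0],[-1,-0.34,-0.97,0,0,0,0],[-1,-0.34,-0.97,0,0,0,0],[-1,-0.34,-0.97,0,0,0,0],[-1,-0.34,-0.97,0,0,0,0]]' >/dev/null
python3 -m handwheel '[[0,-0.34,-0.97,0,0,0,0],[0,-0.34,-0.97,0,0,0,0],[0,-0.34,-0.97,0,0,0,0],[0,-0.34,-0.97,0,0,0,0],[0,-0.34,-0.97,0,0,0,0]]' >/dev/null
python3 -m handwheel '[[0,-0.34,-0.97,0,0,0,0],[0,-0.34,-0.97,0,0,0,0],[0,-0.34,-0.97,0,0,0,0],[0,-0.34,-0.97,0,0,0,0],[0,-0.34,-0.97,0,0,0,0]]' >/dev/null
python3 -m handwheel '[[0,-0.34,-0.97,0,0,0,0],[0,-0.34,-0.97,0,0,0,0],[0,-0.34,-0.97,0,0,0,0],[0,-0.34,-0.97,0,0,0,0],[0,-0.34,-0.97,0,0,0,0]]'
python3 -m handwheel '[[0,0,0,0,0,0,0]]' >/dev/null
python3 look.py w4
python3 - <<'E'
from plant import *
import cv2,numpy as np
s=snapshot("scene");cv2.imwrite("pics/scene1.png",s["color"][:,:,::-1])
a=cv2.imread("pics/scene0.png").astype(int);d=(s["color"][:,:,::-1].astype(int)-a).mean(2)
print("lamp area",d[150:260,350:460].mean(),"head",d[175:200,420:455].mean())
w=cv2.imread("pics/w4.png");t=s["color"][155:255,340:470,::-1]
cv2.imwrite("pics/m3.png",np.hstack([cv2.resize(w[0:300,130:430],(500,500),interpolation=cv2.INTER_CUBIC),cv2.copyMakeBorder(cv2.resize(t,(300,230)),0,270,0,0,0)]))
E
```

```text
clock: 9.38
tool_pos: [0.448, 0.3331, 0.3033]
orientation: [-179.9, -0.1, 166.5]
force: [0.2, 1.3, -0.5]
opening: 0.0001
gripper_force: 0.0
clock: 12.5
tool_pos: [0.5124, -0.307, 0.3268]
orientation: [180.0, -0.1, 166.5]
force: [-0.0, -0.2, -0.2]
opening: 0.044
gripper_force: 0.0
{'clock': 12.625, 'joint_pos': [-12.2375, 16.8953, -15.4407, -0.0101, -57.8265, -91.4026], 'tool_pos': [0.5125, -0.3074, 0.3265], 'orientation': [179.9955, -0.1627, 166.3545], 'opening': 0.0434, 'gripper_force': 0.0, 'force': [-0.9744, -0.1725, -0.8218]}
lamp area 14.548402203856751 head 14.063238095238097
```

View pics/m3.png

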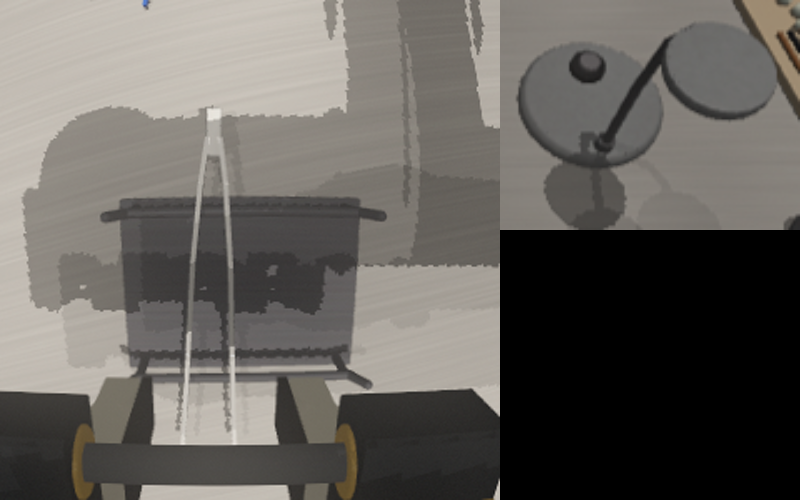

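Run:
```python
from h import *
w=dict(np.load("w4.npz"));q=lambda p,z=.048:wz(w,130+p[0]*.6-.2,p[1]*.6-.2,z)
h=q((213.5,109));m=[(q((a,y),z)+q((b,y),z))/2 for a,b,y,z in [(193.5,227.5,240,.048),(189,231.5,310,.048),(183,234.5,441,.045)]]
print("heel",h.round(4),[x.round(4) for x in m]);P=np.array([h]+m)
k=np.polyfit(P[:,0],P[:,1],1);yaw=np.arctan(k[0]);print("yaw",np.degrees(yaw),"resid",(np.polyval(k,P[:,0])-P[:,1]).round(4))
u=np.array([np.cos(yaw),np.sin(yaw)]);g=h[:2]+.11*u;print("grip from heel",g.round(4),np.linalg.norm(m[-1]-h))
R=Ro.from_euler("xyz",w["ori"],degrees=True).as_matrix()
print("tool mm",(R.T@(np.array([*g,.042+.159])-w["pos"])*1000).round(1))
a,b=cv2.imread("pics/scene0.png").mean(2),cv2.imread("pics/scene1.png").mean(2);d=b-a
print("diff elsewhere",d[300:350,30:500].mean(),d[100:140,350:430].mean(),d[205:260,380:440].mean())
```

```text
heel [ 0.4053 -0.282   0.048 ] [array([ 0.4717, -0.2998,  0.048 ]), array([ 0.5091, -0.3092,  0.048 ]), array([ 0.5919, -0.3306,  0.045 ])]
yaw -14.56176745046576 resid [-0.0002  0.0004 -0.     -0.0001]
grip from heel [ 0.5117 -0.3097] 0.19288152477322434
tool mm [ -0.2  -2.4 125.5]
diff elsewhere 16.238808510638297 16.073541666666664 14.66090909090909
```

```bash
python3 -m handwheel '[[0,0,-0.1,0.5,0,0,0.17],[0,0,0,1,0,0,0],[0,0,0,1,0,0,0],[0,0,0,1,0,0,0],[0,0,0,1,0,0,0]]'
python3 -m handwheel '[[0,0,0,0.44,0,0,0],[0,0,0,0,0,0,0],[-0.4,0,0,0,0,0,0],[-0.48,0,0,0,0,0,0],[-0.52,0,0,0,0,0,0]]'
python3 -m handwheel '[[-0.6,0,0,0,0,0,0],[-0.6,0,0,0,0,0,0],[-0.6,0,0,0,0,0,0]]'
```

```text
clock: 13.35
tool_pos: [0.5125, -0.3073, 0.2142]
orientation: [180.0, -0.0, 165.5]
force: [-0.3, 0.2, 0.0]
opening: 0.0441
gripper_force: 0.0
clock: 13.98
tool_pos: [0.5132, -0.3082, 0.2055]
orientation: [-180.0, 0.1, 165.5]
force: [-0.3, -0.2, 1.6]
opening: 0.0224
gripper_force: 2.3
clock: 14.35
tool_pos: [0.5133, -0.3083, 0.2053]
orientation: [-180.0, 0.1, 165.5]
force: [-0.5, -1.0, 5.5]
opening: 0.0179
gripper_force: 5.7
```

```bash
python3 -m handwheel '[[-0.6,0,0,-0.1,0,0,0],[-0.6,0,0,-0.2,0,0,0],[-0.6,0,0,-0.6,0,0,0],[-0.6,0,0,-1,0,0,0],[-0.6,0,0,-1,0,0,0]]'
python3 -m handwheel '[[-0.6,0,0,-0.8,0,0,0],[-0.6,0,0,0,0,0,0]]'
python3 look.py w5
```

```text
clock: 14.98
tool_pos: [0.5129, -0.308, 0.2787]
orientation: [-180.0, 0.0, 165.5]
force: [0.4, 0.3, -1.5]
opening: 0.0175
gripper_force: 3.5
clock: 15.22
tool_pos: [0.5134, -0.3082, 0.2997]
orientation: [-180.0, 0.2, 165.5]
force: [-0.1, -0.3, -0.6]
opening: 0.0177
gripper_force: 3.5
{'clock': 15.225, 'joint_pos': [-12.2875, 18.371, -17.2673, 0.0196, -54.1227, -92.2282], 'tool_pos': [0.5134, -0.3082, 0.2997], 'orientation': [-179.9934, 0.2395, 165.4958], 'opening': 0.0177, 'gripper_force': 3.4973, 'force': [-0.0623, -0.2709, -0.5968]}
```

View pics/w5.png

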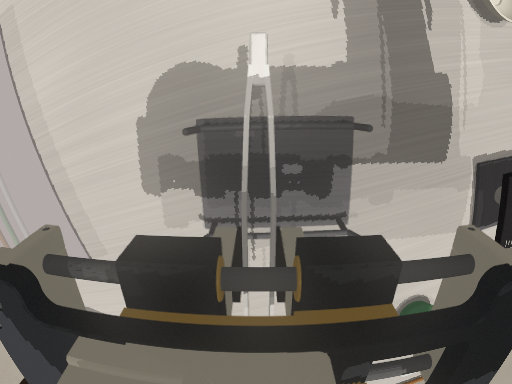

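The tweezers are held by the fingers, with the heel at (258,33) and the blades running straight through the pads. I'll check level and straightness against the projection expected for a level grasp.

```bash
cat >> h.py <<'E'
def proj(w,p):
    M=w["tool_from_camera"];c=M[:3,:3].T@(np.array(p)-M[:3,3]);th=np.arctan2(np.hypot(c[0],c[1]),c[2]);k=w["fx"]*th/np.hypot(c[0],c[1])
    return np.array([w["cx"]+k*c[0],w["cy"]+k*c[1]]).round(1)
E
python3 - <<'E'
from h import *
w=dict(np.load("w5.npz"))
for n,x,z in [("heel top",.11,.153),("heel bot",.11,.165),("heel x+3",.113,.153),("tip top",-.11,.1565),("tip bot",-.11,.1615)]:print(n,proj(w,[x,0,z]),proj(w,[x,.0085,z]))
a=w["color"][20:100,215:305,::-1];b=w["color"][250:340,215:305,::-1]
cv2.imwrite("pics/w5c.png",np.hstack([cv2.resize(a,(400,356),interpolation=cv2.INTER_CUBIC),cv2.resize(b,(400,356),interpolation=cv2.INTER_CUBIC)]))
E
```

```text
heel top [258.6  35.2] [278.1  35.4]
heel bot [258.6  40.1] [276.5  40.3]
heel x+3 [258.6  28.7] [278.1  29. ]
tip top [258.8 380. ] [270.3 379.9]
tip bot [258.8 374.9] [270.1 374.9]
```

View pics/w5c.png

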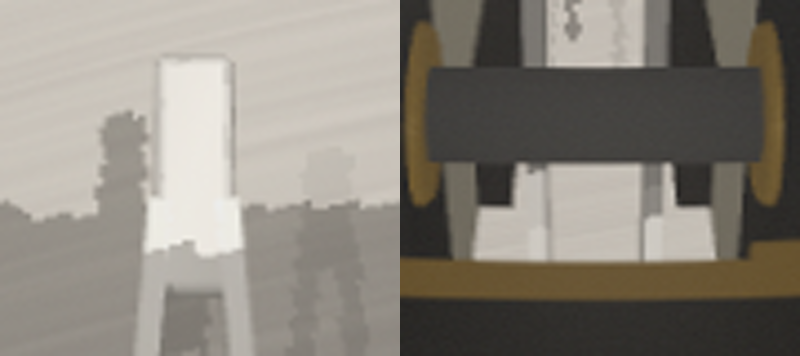

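```bash
python3 -m handwheel '[[-0.6,0,0,0,0,0,-0.87],[-0.6,0,0,0,0,0,-0.87],[-0.6,0.18,0.98,0,0,0,0],[-0.6,0.18,0.98,0,0,0,0],[-0.6,0.18,0.98,0,0,0,0]]'
python3 -m handwheel '[[-0.6,0.18,0.98,0,0,0,0],[-0.6,0.18,0.98,0,0,0,0],[-0.6,0.18,0.98,0,0,0,0],[-0.6,0.18,0.98,0,0,0,0],[-0.6,0.18,0.98,0,0,0,0]]' >/dev/null
python3 -m handwheel '[[-0.6,0.18,0.98,0,0,0,0],[-0.6,0.18,0.98,0,0,0,0],[-0.6,0.18,0.98,0,0,0,0],[-0.6,0.18,0.98,0,0,0,0],[-0.618,0,0,1,0,0,0]]'
python3 -m handwheel '[[-0.618,0,0,0.6,0,0,0],[-0.618,0,0,0,0,0,0],[-0.618,0,0,0,0,0,0]]'
python3 look.py w6
python3 - <<'E'
from plant import *
import cv2,numpy as np
c=[]
for n,x,y in(("scene",210,160),("top",215,105)):
    s=snapshot(n);np.savez(n+"6.npz",**s);c.append(cv2.resize(s["color"][y:y+90,x:x+80,::-1],(320,360),interpolation=cv2.INTER_CUBIC))
w=cv2.imread("pics/w6.png")
cv2.imwrite("pics/m6.png",np.vstack([np.hstack(c+[np.zeros((360,160,3),np.uint8)]),np.hstack([cv2.resize(w[180:330,200:320],(192,240)),cv2.resize(w[150:330,60:460],(533,240)),np.zeros((240,75,3),np.uint8)])]))
E
```

```text
clock: 15.9
tool_pos: [0.5041, -0.233, 0.2962]
orientation: [180.0, -0.1, 175.9]
force: [0.7, 0.2, -0.7]
opening: 0.0177
gripper_force: 3.5
clock: 17.15
tool_pos: [0.4803, -0.0095, 0.2728]
orientation: [179.9, 0.2, 176.0]
force: [0.6, -0.4, -1.2]
opening: 0.0171
gripper_force: 4.0
clock: 17.52
tool_pos: [0.4801, -0.011, 0.2573]
orientation: [-180.0, -0.0, 175.9]
force: [0.3, 0.0, 0.1]
opening: 0.0169
gripper_force: 4.1
{'clock': 17.525, 'joint_pos': [22.2336, 11.1598, -34.5332, 0.0094, -44.321, -116.3176], 'tool_pos': [0.4801, -0.011, 0.2573], 'orientation': [-179.9879, -0.0097, 175.9228], 'opening': 0.0169, 'gripper_force': 4.1233, 'force': [0.2748, 0.0128, 0.1371]}
```

View pics/m6.png

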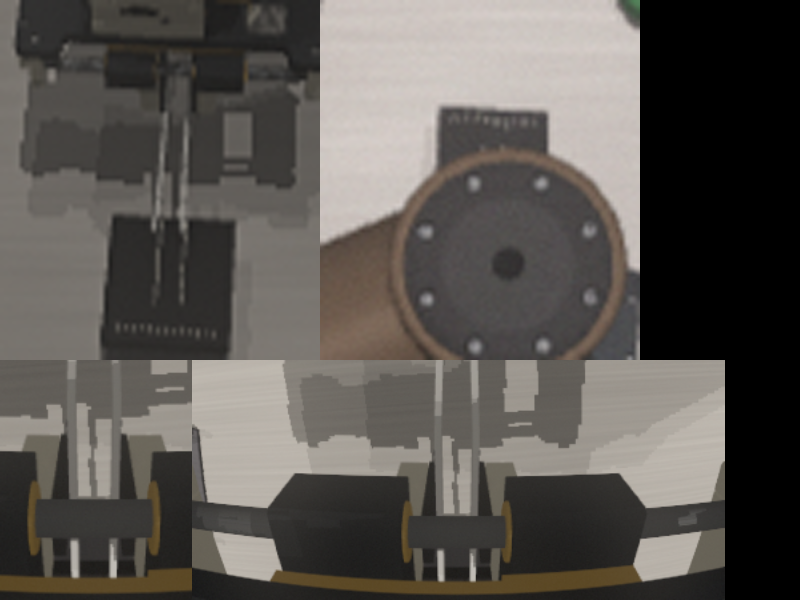

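In the scene crop the blades lie nearly over the two engraved lines, with the tips ending partway along them. The top view is blocked by the arm. The picture allowance is used up, so I'll measure by pixel profile from here.

```bash
cat > prof.py <<'E'
from h import *
import sys
from scipy.signal import find_peaks
def pj(s,p):
    c=s["R"]@np.array(p)+s["t"];return np.array([s["cx"]+s["fx"]*c[0]/c[2],s["cy"]+s["fy"]*c[1]/c[2]]).round(2)
f,ztip,tx,ty=sys.argv[1],float(sys.argv[2]),float(sys.argv[3]),float(sys.argv[4])
s=dict(np.load(f));g=s["color"].astype(float).mean(2)
yaw=np.radians(-4.1);u=np.array([np.cos(yaw),np.sin(yaw)]);n=np.array([-u[1],u[0]])
for k in (-1,1):
    print("tip outer-ish",k,pj(s,[*(np.array([tx,ty])+k*.00925*n),ztip]),"line near/far",pj(s,[*(np.array([.5903,-.0181])-.03*u+k*.008*n),.06]),pj(s,[*(np.array([.5903,-.0181])+.03*u+k*.008*n),.06]))
for r in range(200,240):
    print(r,g[r,240:268].astype(int).tolist())
E
python3 prof.py scene6.npz .094 .588 -.0185
```

```text
tip outer-ish -1 [247.98 217.08] line near/far [249.66 214.04] [248.06 234.93]
tip outer-ish 1 [255.4  217.46] line near/far [255.83 214.35] [254.42 235.26]
200 [59, 59, 59, 59, 59, 59, 59, 58, 58, 65, 121, 57, 58, 59, 58, 79, 111, 54, 57, 58, 59, 59, 59, 59, 58, 57, 55, 55]
201 [59, 59, 59, 58, 58, 58, 58, 59, 58, 74, 113, 55, 57, 57, 58, 76, 99, 55, 58, 58, 58, 57, 58, 58, 57, 61, 87, 87]
202 [59, 60, 59, 59, 58, 58, 56, 56, 58, 78, 111, 53, 56, 57, 57, 79, 113, 54, 57, 58, 58, 58, 58, 58, 57, 59, 77, 75]
203 [59, 59, 58, 58, 58, 61, 87, 84, 56, 80, 121, 83, 84, 55, 59, 95, 110, 54, 58, 58, 59, 58, 58, 58, 57, 56, 55, 54]
204 [58, 57, 58, 59, 58, 61, 100, 96, 58, 96, 118, 96, 96, 55, 61, 103, 101, 55, 58, 57, 58, 58, 58, 58, 61, 88, 86, 86]
205 [85, 56, 58, 57, 56, 60, 100, 96, 59, 102, 111, 96, 96, 54, 62, 102, 98, 53, 56, 57, 57, 56, 56, 55, 61, 99, 98, 97]
206 [97, 84, 85, 86, 85, 85, 97, 94, 62, 116, 102, 95, 94, 55, 64, 116, 112, 82, 84, 85, 85, 85, 85, 84, 85, 96, 95, 95]
207 [95, 96, 96, 96, 96, 95, 95, 92, 62, 123, 96, 94, 95, 54, 63, 123, 119, 94, 96, 95, 96, 96, 96, 96, 9
[... 3137 characters left out ...]
34 [46, 43, 45, 44, 44, 44, 45, 45, 59, 51, 43, 44, 44, 44, 50, 90, 42, 44, 45, 44, 44, 44, 44, 43, 44, 45, 43, 53]
235 [45, 45, 46, 45, 45, 44, 44, 47, 62, 43, 44, 44, 45, 43, 47, 74, 43, 44, 44, 44, 45, 43, 44, 44, 45, 44, 43, 54]
236 [44, 46, 45, 44, 45, 45, 44, 45, 53, 44, 45, 45, 44, 45, 44, 52, 44, 45, 43, 45, 45, 45, 45, 45, 45, 45, 42, 53]
237 [44, 45, 45, 44, 45, 45, 45, 45, 44, 44, 44, 44, 45, 45, 44, 44, 45, 44, 45, 46, 45, 44, 46, 44, 45, 45, 43, 55]
238 [45, 45, 45, 45, 45, 45, 45, 45, 45, 44, 45, 45, 44, 45, 43, 44, 45, 44, 45, 44, 44, 45, 45, 45, 45, 45, 44, 55]
239 [46, 45, 45, 46, 44, 45, 45, 45, 45, 44, 45, 45, 45, 45, 44, 44, 45, 45, 44, 44, 45, 44, 44, 45, 44, 45, 43, 55]
```

```bash
python3 -m handwheel '[[-0.618,0,0,0.4,0,0,0],[-0.618,0,0,0.3,0,0,0],[-0.618,0,0,0.2,0,0,0],[-0.618,0,0,0,0,0,0],[-0.618,0,0,0,0,0,0]]'
cat > meas.py <<'E'
from h import *
from plant import *
import sys
zt=float(sys.argv[1]);G=[]
for _ in range(4):
    s=snapshot("scene");G.append(s["color"].astype(float).mean(2))
g=np.mean(G,0);print("tool",get_obs()["tool_pos"].round(4))
def cen(r,c0):
    seg=g[r,c0-2:c0+4]-np.median(g[r,240:268]);seg[seg<6]=0
    return (seg*np.arange(c0-2,c0+4)).sum()/max(seg.sum(),1e-9),seg.sum()
for r in range(214,237):print(r,g[r,245:259].astype(int).tolist())
f=[]
for c0,lo in((249,227),(255,227)):
    P=np.array([onz(s,cen(r,c0)[0],r,.06) for r in range(lo,236)]);k=np.polyfit(P[:,0],P[:,1],1);f.append(k);print("line y at x=.588",np.polyval(k,.588).round(4),"slope deg",np.degrees(k[0]).round(2))
E
python3 meas.py .07
```

```text
clock: 18.3
tool_pos: [0.4801, -0.0109, 0.2347]
orientation: [-180.0, 0.0, 175.9]
force: [-0.4, -1.1, -0.4]
opening: 0.0166
gripper_force: 4.1
tool [ 0.48   -0.0109  0.2349]
214 [61, 62, 59, 51, 106, 82, 72, 74, 72, 55, 103, 98, 70, 78]
215 [40, 39, 37, 55, 133, 59, 35, 38, 37, 43, 86, 101, 38, 42]
216 [42, 41, 39, 59, 138, 70, 37, 39, 39, 44, 89, 114, 35, 39]
217 [42, 41, 41, 65, 129, 61, 39, 41, 40, 45, 86, 94, 37, 40]
218 [42, 41, 41, 67, 130, 51, 39, 41, 40, 46, 90, 73, 37, 41]
219 [42, 41, 44, 82, 118, 53, 40, 41, 40, 51, 110, 76, 38, 41]
220 [43, 41, 51, 110, 90, 55, 41, 42, 40, 53, 119, 67, 38, 41]
221 [42, 41, 48, 90, 68, 46, 41, 43, 41, 49, 98, 57, 39, 42]
222 [43, 43, 42, 50, 73, 39, 41, 42, 42, 43, 65, 49, 40, 42]
223 [43, 43, 41, 43, 73, 39, 42, 42, 42, 42, 47, 50, 41, 43]
224 [43, 43, 42, 46, 80, 40, 42, 42, 42, 43, 56, 46, 41, 42]
225 [43, 43, 42, 48, 86, 41, 42, 43, 43, 44, 59, 41, 42, 43]
226 [43, 43, 42, 47, 84, 40, 43, 43, 42, 46, 77, 41, 43, 43]
227 [43, 43, 43, 47, 84, 41, 43, 43, 43, 48, 86, 41, 42, 43]
228 [44, 44, 43, 47, 84, 41, 43, 43, 42, 45, 68, 41, 43, 43]
229 [44, 43, 43, 48, 87, 41, 43, 43, 42, 46, 75, 41, 43, 43]
230 [44, 44, 42, 46, 72, 42, 43, 44, 42, 48, 87, 41, 43, 43]
231 [44, 43, 44, 58, 60, 43, 43, 44, 43, 49, 88, 41, 43, 44]
232 [44, 44, 45, 64, 61, 43, 44, 44, 43, 46, 72, 41, 43, 44]
233 [44, 44, 45, 62, 63, 43, 44, 44, 43, 47, 79, 42, 43, 44]
234 [45, 44, 45, 59, 51, 43, 44, 44, 43, 50, 90, 42, 44, 44]
235 [45, 44, 46, 62, 43, 44, 45, 44, 44, 48, 75, 42, 44, 44]
236 [45, 44, 45, 53, 44, 44, 44, 44, 44, 45, 52, 43, 43, 45]
line y at x=.588 -0.0243 slope deg -6.64
line y at x=.588 -0.0104 slope deg -0.64
```

Run:
```python
from h import *
from plant import *
F=[];O=[];Y=[];P=[]
G=[]
for i in range(12):
    s=snapshot("scene");o=get_obs();F.append(o["gripper_force"]);O.append(o["opening"]);P.append(o["tool_pos"]);Y.append(o["orientation"])
print("force",np.mean(F),np.std(F),"opening",np.mean(O),np.std(O),"tcp",np.mean(P,0).round(5),"clock",o["clock"],"ori",np.round(Y[-1],2))
b={z:[onz(s,c,r,z) for c,r in((248.2,220.7),(254.87,221))] for z in(.068,.0735,.079)}
for z,(a,c) in b.items():print(z,a.round(4),c.round(4),"mid",((a+c)/2).round(4),"sep",np.linalg.norm(a-c).round(4))
S=load("scene")
# marver lines mid from scene0 and w6 rows: centroid of (left,right) pixel pairs
g0=S["color"].astype(float).mean(2);g6=np.load("scene6.npz")["color"].astype(float).mean(2)
for n,g,r0 in(("scene0",g0,215),("scene6",g6,219)):
    Q=[[],[]]
    for r in range(r0,236):
        for k,(c0,c1) in enumerate(((246,252),(252,259))):
            v=np.clip(g[r,c0:c1]-np.median(g[r,242:264])-5,0,None)
            if v.sum()>0:Q[k].append(onz(s,(v*np.arange(c0,c1)).sum()/v.sum(),r,.06))
    for q in Q:
        q=np.array(q);k=np.polyfit(q[:,0],q[:,1],1);print(n,"y at .588",np.polyval(k,.588).round(4),"deg",np.degrees(k[0]).round(2),"x range",q[[0,-1],0].round(4))
# blade lateral along rows at z~ .078
```

```text
force 4.123646467924118 6.062969187423056e-05 opening 0.016835786537336795 0.00016902290500940879 tcp [ 0.47998 -0.01094  0.23473] clock 19.1 ori [-180.     -0.    175.92]
0.068 [ 0.5835 -0.0276  0.068 ] [ 0.5846 -0.0107  0.068 ] mid [ 0.5841 -0.0192  0.068 ] sep 0.017
0.0735 [ 0.5865 -0.0275  0.0735] [ 0.5876 -0.0107  0.0735] mid [ 0.587  -0.0191  0.0735] sep 0.0169
0.079 [ 0.5895 -0.0274  0.079 ] [ 0.5905 -0.0107  0.079 ] mid [ 0.59   -0.0191  0.079 ] sep 0.0168
scene0 y at .588 -0.0253 deg -4.5 x range [0.5627 0.6198]
scene0 y at .588 -0.0093 deg -3.97 x range [0.5629 0.6201]
scene6 y at .588 -0.0255 deg -3.93 x range [0.5744 0.6198]
scene6 y at .588 -0.0093 deg -3.82 x range [0.5746 0.6201]
```

The two engraved lines fit to 16.0 mm apart at about -4°, as they should. The tips sit about 1.7 mm too far to -y, and their gap reads slightly narrow. I'll shift, lower and ease the grip a little.

```bash
python3 -m handwheel '[[-0.612,0,0.07,0,0,0,0],[-0.612,0,0,0.1,0,0,0],[-0.612,0,0,0.1,0,0,0],[-0.612,0,0,0,0,0,0],[-0.612,0,0,0,0,0,0]]'
python3 meas.py .07 | head -12
python3 - <<'E'
from plant import *
import numpy as np
F=[]
for i in range(8):
    snapshot("scene");o=get_obs();F.append([o["gripper_force"],o["opening"],*o["tool_pos"],*o["force"]])
print(np.mean(F,0).round(5),o["clock"])
E
```

```text
clock: 19.73
tool_pos: [0.4801, -0.0092, 0.2296]
orientation: [-180.0, -0.0, 175.9]
force: [-0.0, 0.5, -1.0]
opening: 0.0169
gripper_force: 3.9
tool [ 0.4801 -0.0092  0.2297]
214 [62, 61, 61, 59, 69, 136, 65, 73, 74, 72, 61, 124, 88, 77]
215 [39, 39, 38, 40, 68, 115, 33, 37, 37, 36, 51, 116, 53, 41]
216 [41, 41, 40, 41, 67, 113, 34, 39, 40, 38, 51, 117, 50, 38]
217 [42, 42, 41, 44, 81, 104, 37, 40, 41, 39, 51, 117, 56, 39]
218 [42, 41, 40, 50, 108, 76, 38, 41, 40, 39, 55, 127, 56, 39]
219 [42, 42, 40, 52, 118, 56, 39, 41, 41, 39, 56, 133, 56, 39]
220 [42, 42, 40, 59, 140, 44, 40, 42, 41, 39, 56, 132, 54, 40]
221 [43, 42, 40, 62, 154, 37, 40, 42, 41, 41, 66, 133, 47, 40]
222 [42, 42, 41, 52, 112, 37, 41, 42, 42, 42, 68, 114, 40, 41]
223 [43, 43, 42, 42, 60, 39, 42, 42, 42, 43, 63, 73, 39, 42]
224 [43, 43, 42, 46, 75, 39, 42, 42, 42, 43, 61, 45, 41, 42]
[ 3.9257   0.01704  0.4801  -0.0092   0.2297   0.0892  -0.12808 -0.76279] 20.325
```

```bash
for i in 1 2 3 4; do python3 -m handwheel '[[-0.612,0,0,0,0,0,0],[-0.612,0,0,0,0,0,0],[-0.612,0,0,0,0,0,0],[-0.612,0,0,0,0,0,0],[-0.612,0,0,0,0,0,0]]' | tr '\n' ' '; echo; done
python3 meas.py .07 | sed -n '1p;8,11p'
python3 -c "
from plant import *
print(close_job())"
```

```text
clock: 20.95 tool_pos: [0.4801, -0.0092, 0.2297] orientation: [180.0, 0.0, 175.9] force: [-0.0, 0.4, -0.8] opening: 0.017 gripper_force: 3.9 
clock: 21.58 tool_pos: [0.4801, -0.0092, 0.2297] orientation: [180.0, 0.0, 175.9] force: [0.1, -0.3, -0.6] opening: 0.0169 gripper_force: 3.9 
clock: 22.2 tool_pos: [0.4801, -0.0092, 0.2297] orientation: [180.0, 0.0, 175.9] force: [-0.1, 0.4, -0.3] opening: 0.0169 gripper_force: 3.9 
clock: 22.82 tool_pos: [0.4801, -0.0092, 0.2297] orientation: [180.0, 0.0, 175.9] force: [-0.2, 0.7, 0.2] opening: 0.0173 gripper_force: 3.9 
tool [ 0.4801 -0.0092  0.2297]
220 [42, 42, 39, 59, 141, 44, 40, 41, 42, 39, 55, 132, 56, 40]
221 [43, 42, 40, 62, 154, 37, 41, 42, 42, 41, 66, 133, 57, 40]
222 [42, 43, 41, 51, 112, 37, 41, 42, 41, 42, 68, 111, 48, 41]
223 [43, 43, 42, 42, 60, 39, 42, 42, 42, 43, 63, 71, 40, 41]
the job is handed in; nothing more can be done
None
```

Job handed in at about 23 s: the lamp button was pushed to its stop and released (I saw no clear sign in the images that the lamp lit), and the tweezers are held over the two lines at about 16 mm gap (15–16.3 mm by different measures), tips an estimated 4 mm above the marver, steady for over 2 s.

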